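# Make up two electrochemistry sample kits

### The job

Make up the two kits, the blue one first. Blue tray: flip the clamp's red handle right over to free the copper block while it sits in its fixture, then set the block on the cork square and the amber vial with the white cap on the white disc; only when that kit is complete, put the black electrode on the cork square of the yellow tray and the clear vial with the green cap on its white disc. Everything stands upright, wholly on its mark and let go, the clamp stays open, and the glass beaker is left where it is.

Things in the scene. Friction and masses are not known exactly. Their poses are not given: they have to be found in the camera images.
- clamp (a joint): Toggle clamp angle in rad: 0 = closed on the block, 2.0 = fully open. Flat steel arm and handle are one rigid piece on a level hinge. Its heavy handle goes over centre at 0.6: let go below 0.3 it falls shut, above 1.0 it falls open; flipping takes about 2 N at the handle. The arm stands 1.07 rad from the handle on the block's side: it rises with it and ends leaning back past upright.
- clamp_grip (a point): Centre of the clamp's red cross-bar handle: bar 16 mm thick, 56 mm long, along the fixture's y, on a 10 mm stem, 90 mm from the hinge axis. Closed, it leans 0.5 rad from upright towards the block (bar 129 mm above the bench); opening swings it up over the hinge and down on the far side (fixture +x), ending almost level.
- fixture: Aluminium plate fixed to the bench, 150 (x) x 80 (y) x 10 mm. Origin: centre of underside, z up. Block's nest at x = -45 mm, y = 0: rails 6 mm high, 2 mm clear of the block at both y sides and +x. Hinge axis along y at x = 30, z = 50 mm, between steel posts 64 mm high. Closed, the clamp arm reaches over the block to x = -54 mm, its top 70 mm above the bench (screw head 76 mm).
- block_c (a point): Copper sample block, 32 x 32 mm, 44 mm tall, about 0.4 kg, clamped in the fixture's nest with its foot 10 mm above the bench and its sides parallel to the fixture's. Point at its centre, 22 mm above its foot; z up.
- vial_amber_c (a point): Brown (amber) glass vial with a white cap; upright cylinder, 28 mm diameter, 58 mm tall (the cap is the top 18 mm, same diameter), about 45 g. Point at its centre, 29 mm above its foot; z up. Starts loose on the bench.
- vial_green_c (a point): Clear glass vial with a green cap; upright cylinder, 28 mm diameter, 58 mm tall (the cap is the top 18 mm, same diameter), about 45 g. Point at its centre, 29 mm above its foot; z up. Starts loose on the bench.
- electrode_c (a point): Electrode: upright black plastic cylinder, 30 mm diameter, 50 mm tall, with a brass pin (8 mm diameter, 10 mm tall) on top, about 70 g. Point on its axis 30 mm above its foot; z up. Starts loose on the bench.
- tray_blue: Blue kit tray, fixed to the bench, 150 (x) x 95 mm, rim 22 mm high, walls and floor 4 mm thick. Origin: centre of underside, z up. A wall of rim height at x = 0 makes two pockets, each 69 x 87 mm inside. Floor marks: a flat white disc (54 mm diameter) centred at x = -36.5 mm, y = 0, and a flat brown cork square (56 mm) centred at x = +36.5 mm, y = 0.
- tray_yellow: Yellow kit tray, fixed to the bench, 150 (x) x 95 mm, rim 22 mm high, walls and floor 4 mm thick. Origin: centre of underside, z up. A wall of rim height at x = 0 makes two pockets, each 69 x 87 mm inside. Floor marks: a flat white disc (54 mm diameter) centred at x = -36.5 mm, y = 0, and a flat brown cork square (56 mm) centred at x = +36.5 mm, y = 0.
- beaker: Empty glass beaker, a bystander: rim 68 mm diameter, 85 mm tall. Origin: centre of its underside. Not to be disturbed.

How it is judged (in metres and radians):
On the way, in this order (a step that is already met when the one before it is completed fails the run):
1. the clamp is flipped open while the block is still in its nest (value of joint clamp above 1.6 rad and distance of block_c from where it was at the start of the episode below 0.015 m), for 0.2 s.
2. the blue kit is complete before anything for the yellow kit has been moved (x of block_c in the frame of tray_blue between 0.0225 and 0.0505 m and y of block_c in the frame of tray_blue between -0.014 and 0.014 m and z of block_c in the frame of tray_blue below 0.032 m and angle between each of block_c, vial_amber_c's own z axis and vertical below 0.15 rad and contact force between the fingers and block below 0.1 N and linear speed of each of block, vial_amber below 0.02 m/s and x of vial_amber_c in the frame of tray_blue between -0.0505 and -0.0225 m and y of vial_amber_c in the frame of tray_blue between -0.014 and 0.014 m and z of vial_amber_c in the frame of tray_blue below 0.039 m and contact force between the fingers and vial_amber below 0.1 N and distance of each of vial_green_c, electrode_c from where it was at the start of the episode below 0.03 m), for 0.2 s.
At the end, for the whole second after the job is handed in: Blue tray: block on cork square, amber vial on white disc; yellow tray: electrode on cork square, green-capped vial on disc. Each upright within 0.15 rad on the tray floor, within 14 mm of its mark's centre along both tray axes, released and at rest; clamp open beyond 1.6 rad (value of joint clamp above 1.6 rad and x of block_c in the frame of tray_blue between 0.0225 and 0.0505 m and y of block_c in the frame of tray_blue between -0.014 and 0.014 m and z of block_c in the frame of tray_blue below 0.032 m and angle between each of block_c, vial_amber_c, electrode_c, vial_green_c's own z axis and vertical below 0.15 rad and contact force between the fingers and block below 0.1 N and linear speed of each of block, vial_amber, electrode, vial_green below 0.02 m/s and x of vial_amber_c in the frame of tray_blue between -0.0505 and -0.0225 m and y of vial_amber_c in the frame of tray_blue between -0.014 and 0.014 m and z of vial_amber_c in the frame of tray_blue below 0.039 m and contact force between the fingers and vial_amber below 0.1 N and x of electrode_c in the frame of tray_yellow between 0.0225 and 0.0505 m and y of electrode_c in the frame of tray_yellow between -0.014 and 0.014 m and z of electrode_c in the frame of tray_yellow below 0.04 m and contact force between the fingers and electrode below 0.1 N and x of vial_green_c in the frame of tray_yellow between -0.0505 and -0.0225 m and y of vial_green_c in the frame of tray_yellow between -0.014 and 0.014 m and z of vial_green_c in the frame of tray_yellow below 0.039 m and contact force between the fingers and vial_green below 0.1 N); the robot touches nothing.
It fails at once if the beaker is moved more than 30 mm or tipped (distance of beaker from where it was at the start of the episode above 0.03 m or angle between beaker's own z axis and vertical above 0.3 rad).
It also fails if it takes over 134 s, if anything falls off the work surface, if the arm or the gripper's body presses on something with over 40 N, if the wrist force passes 120 N, or if a joint passes its speed limit or range.

### The arm

A 6-joint arm with a two-finger parallel gripper is mounted at the origin on the work surface. World frame = base frame: x ahead of the robot, y to its left, z up, the work surface at z = 0. Lengths are in mm, angles in degrees, forces in N, time in s.
With the tool pointing down it reaches from about 325 to 750 mm from the base axis. Payload 7.6 kg.
Tool frame: the origin (TCP) lies on the centre line of the jaws, within the pads' length; the fingertips stand 19 mm ahead of it and the grasp point (between the pads) is the TCP; z points along the fingers, y is the line along which they close (so a half turn about z gives the same grasp; the last joint's range is limited). The gripper opens to 85 mm and grips with 20 to 120 N. Pads are 22 mm wide; open, the fingers measure 114 mm over their backs; the gripper's body (76 mm by 85 mm) begins 54 mm behind the grasp point. The pads swing forward as they close: fully open they stand 13 mm farther back than shut.
Start: joints at [-69.402, 2.991, 80.254, -0, 96.75, -4.028], TCP at [218.787, -477.259, 250.323] pointing down, gripper open.
Joint ranges: [-166.34, 166.34], [-52.06, 124.39], [6.96, 135.62], [-60.46, 240.46], [14.63, 156.25], [-167.68, 167.68]. Speed limits (degrees/s): [147.25, 147.25, 172.46, 180, 180, 180].

### API

Orientations are given as [roll, pitch, yaw] about the fixed x, y, z axes, in that order (R = Rz(yaw) Ry(pitch) Rx(roll)).
In Python, from workcell import read_state, capture, camera_info, job_done, find_in, mark_of gives the robot as it stands.
- The arm moves only by the tool step_arm, never from a script. Its argument "rows" is a list of rows, each an object with "offset": the shift along the tool's x, y, z in mm, a list of three; "angular": the turn, a rotation vector about the tool's x, y, z in rad, a list of three; "hand": the closure, from -1 (fully open) to 1 (shut), so that 0 is half open. In form: [{"offset": [dx, dy, dz], "angular": [wx, wy, wz], "hand": hand}, ...]. A call has exactly 5 rows; each row shifts and turns the commanded pose from where the row before left it, along the tool's axes as they then stand; what a row does not reach is not made up. A row lasts 1/10 s, in which the tool goes at most 50 mm and 8.59 degrees, less where a joint would pass 70% of its speed; a pose out of reach is approached as far as the arm can. A call with a gripper value outside its range is refused whole. The fingers move at their own pace and stop on an object; "squeeze" is the grip in N (left out, the last holds). Time passes only in rows, so rows that do not move let the fingers close, or fill a call up. It gives the time, the measured TCP pose, the force, the opening and the grip force at its end, in the units of the state.
- read_state(): the state, without advancing time (a new reading comes with each control period).
- capture(name): name is "scene" or "top" or "wrist"; returns (picture, depth): 480x640x3 uint8, red, green, blue; 480x640 float32, mm along the optical axis (not along the pixel's ray), 0 where there is no reading.
- camera_info(name): a dict with "intrinsics" (3x3 intrinsics, pixels), "view" (4x4, takes a point from world to camera coordinates). Camera axes: x right, y down, z forward; pixel columns grow to the right and rows downward; lengths in mm; the calibration is good to about 2 mm. A picture is of the moment at which its call begins: read the wrist's pose just before it. camera_info takes no time and is no camera call; for the wrist camera it gives the pose at the moment of the call.
- job_done(): hands the job in; it is judged then, once.
Trained networks look in the newest picture that a camera, given by its name, has taken for a name from the list of things; names that differ only in an ending like _2 or _b are one class to them, and where a whole thing is asked for, a point or a joint stands for the part that bears it (a point fixed in the world has none). Each returns a list of dicts, best first, with "score" (0 to 1); they miss things now and then, are a little off and sometimes report something else, mostly with a low value. They report only what shows in the picture. A call takes as long as a camera call.
- find_in(label, camera): "at" ([x, y, z] in mm, in world coordinates, good to about 4 mm: the middle of the surface that is visible of it).
- mark_of(label, camera): "at" ([x, y, z] in mm, in world coordinates, good to about 4 mm: a listed point, or the origin of a listed thing).
The state is a dict: "time_s": time; "joint_pos": joint angles; "qvel": joint speeds; "joint_efforts": joint torques, N m; "tcp_pos": TCP position; "orientation": TCP orientation; "contact_force": force on the tool from outside, world axes, zero at the start; "ft_torque": the same for the moment, N m; "gripper_width": opening from 0.0 (shut) to 1.0 (fully open); "gripper_force": force on a finger pad.
Only numpy, scipy, OpenCV 4.12 (cv2) and the standard library are available. Lean on these libraries where they do the work, as an engineer would, in place of code of your own. Each camera call takes 0.05 s, during which the arm holds its last target. There are 200 camera calls.

## Working session

There is one attempt and no reset: what is moved stays moved. The work goes in short steps, Python scripts to look and compute and a tool call to move; the robot and the scene stay as the last step left them, time stands still between calls to the robot, and variables do not carry over. Pictures are saved under pics/ and viewed, at most 14 in all, crops included, and the job is handed in when it is done.

Besides the shell and the picture viewer there is one more tool, called after "Request:" in YAML: its name, and indented under it one key for each argument. step_arm: Moves the arm, as the interface text tells. Its arguments: {"type":"object","properties":{"rows":{"type":"array","items":{"type":"object","properties":{"offset":{"type":"array","items":{"type":"number"}},"angular":{"type":"array","items":{"type":"number"}},"hand":{"type":"number"}}}},"squeeze":{"type":"number"}},"required":["rows"]}

```bash
mkdir -p pics
cat > h.py <<'E'
import numpy as np, cv2
from workcell import *
def snap(c,name=None):
    p,d=capture(c)
    if name: cv2.imwrite(f'pics/{name}.png',cv2.cvtColor(p,cv2.COLOR_RGB2BGR))
    return p,d
def cloud(c,d,info=None):
    i=info or camera_info(c);K=np.array(i['intrinsics']);V=np.linalg.inv(np.array(i['view']))
    v,u=np.mgrid[:480,:640]
    P=np.stack([(u-K[0,2])/K[0,0]*d,(v-K[1,2])/K[1,1]*d,d],-1)
    return P@V[:3,:3].T+V[:3,3]
E
python3 - <<'E'
from h import *
s=read_state();print({k:np.round(v,2) for k,v in s.items()})
for c in ['top','scene']:
    p,d=snap(c,c);P=cloud(c,d);np.savez(c,p=p,d=d,P=P)
    for l in ['fixture','clamp_grip','block_c','vial_amber_c','vial_green_c','electrode_c','tray_blue','tray_yellow','beaker']:
        print(c,l,[(np.round(r['at']).tolist(),round(r['score'],2)) for r in mark_of(l,c)[:2]])
print(read_state()['time_s'])
E
```

```text
{'time_s': np.float64(0.0), 'joint_pos': array([-69.4 ,   3.03,  80.31,   0.  ,  96.75,  -4.03]), 'qvel': array([-0.1 , -0.02, -0.09, -0.01, -0.04,  0.08]), 'joint_efforts': array([ 0.000e+00, -3.817e+01, -3.602e+01,  0.000e+00,  1.000e-02,
        0.000e+00]), 'tcp_pos': array([ 218.69, -476.99,  249.45]), 'orientation': array([-1.7991e+02, -1.0000e-02,  2.4620e+01]), 'contact_force': array([-0.6 ,  0.68, -0.34]), 'ft_torque': array([ 0.03, -0.  ,  0.06]), 'gripper_force': np.float64(0.0), 'gripper_width': np.float64(1.0)}
top fixture [([588.0, -26.0, 2.0], 0.8), ([544.0, -22.0, 31.0], 0.34)]
top clamp_grip [([572.0, -25.0, 133.0], 0.86)]
top block_c [([541.0, -23.0, 32.0], 0.67)]
top vial_amber_c [([441.0, -126.0, 28.0], 0.57)]
top vial_green_c [([447.0, 30.0, 30.0], 0.69)]
top electrode_c [([472.0, 110.0, 34.0], 0.44)]
top tray_blue [([459.0, 310.0, 2.0], 0.75)]
top tray_yellow [([494.0, -282.0, 1.0], 0.82), ([543.0, -24.0, 31.0], 0.6)]
top beaker [([667.0, 173.0, 1.0], 0.66)]
scene fixture [([590.0, -28.0, -1.0], 0.75)]
scene clamp_grip [([577.0, -26.0, 126.0], 0.7)]
scene block_c [([544.0, -32.0, 33.0], 0.89)]
scene vial_amber_c []
scene vial_green_c [([450.0, 21.0, 31.0], 0.74)]
scene electrode_c [([470.0, 115.0, 30.0], 0.77)]
scene tray_blue [([462.0, 310.0, 2.0], 0.75), ([576.0, -25.0, 126.0], 0.55)]
scene tray_yellow [([499.0, -282.0, 3.0], 0.56)]
scene beaker [([670.0, 170.0, 2.0], 0.62)]
1.0
```

View pics/top.png

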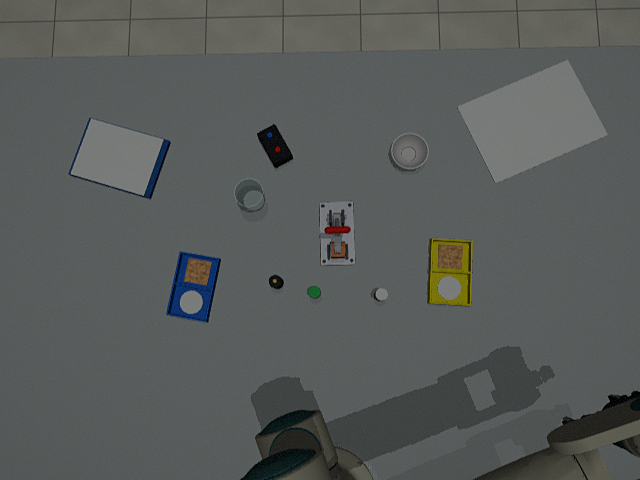

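View pics/scene.png

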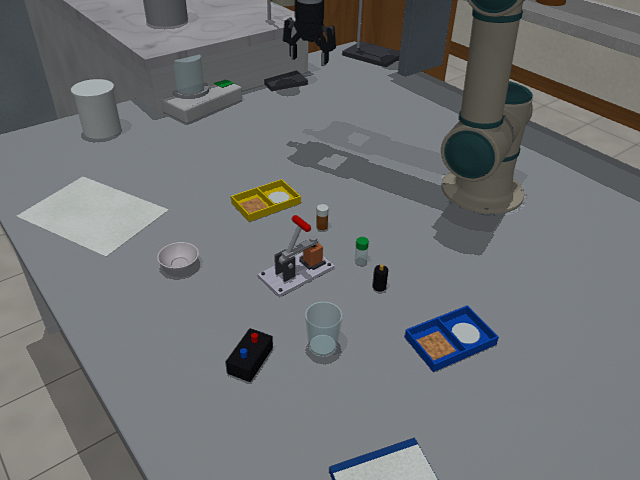

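The top view shows the fixture at about (337,233), the blue tray (194,287), the yellow tray (450,272), amber (380,294), green (314,292), the electrode (276,282) and the beaker (250,195). The scene view agrees. Next I'll get the yaws and centres by colour.

Run:
```python
from h import *
z=np.load('top.npz');p,P=z['p'],z['P'];h=cv2.cvtColor(p,cv2.COLOR_RGB2HSV);H,S,V=[h[...,i].astype(int) for i in range(3)]
def box(m,n,win):
    x0,y0,x1,y1=win;M=np.zeros(m.shape,bool);M[y0:y1,x0:x1]=m[y0:y1,x0:x1]
    q=P[M];q=q[np.isfinite(q).all(1)]
    r=cv2.minAreaRect(q[:,:2].astype(np.float32));print(n,len(q),np.round(q.mean(0)),'rect',np.round(r[0]),np.round(r[1]),round(r[2],1),'med',np.round(np.median(q,0)))
box((H>105)&(H<128)&(S>150),'blue',(150,235,235,335))
box((H>20)&(H<35)&(S>150),'yellow',(415,225,490,320))
b=(150,235,235,335);y=(415,225,490,320)
for n,w in(('b',b),('y',y)):
    box((S<40)&(V>150),n+'disc',w); box((H>5)&(H<20)&(S>60)&(V>100),n+'cork',w)
f=(300,190,375,275)
box((S<40)&(V>140)&(P[...,2]<25),'plate',f)
box(((H<4)|(H>174))&(S>150)&(V>100),'handle',f)
box((H>5)&(H<18)&(S>100),'block',f)
box((H>50)&(H<75)&(S>100),'green',(300,280,330,305))
box((P[...,2]>50),'amber',(368,282,392,306))
box((P[...,2]>40),'elec',(265,270,290,295))
box((P[...,2]>52),'green',(300,280,330,305))
```

```text
blue 1671 [462. 308.  15.] rect [440. 167.] [392. 150.] 79.3 med [460. 314.   5.]
yellow 1782 [ 493. -290.   13.] rect [ 482. -179.] [166. 340.] 7.0 med [ 492. -295.    6.]
bdisc 0 [nan nan nan] rect [0. 0.] [0. 0.] 0.0 med [nan nan nan]
bcork 421 [500. 300.   7.] rect [458. 149.] [370.  58.] 74.1 med [501. 301.   4.]
ydisc 0 [nan nan nan] rect [0. 0.] [0. 0.] 0.0 med [nan nan nan]
ycork 415 [ 529. -290.   11.] rect [ 477. -167.] [ 67. 345.] 22.7 med [ 529. -291.    5.]
plate 0 [nan nan nan] rect [0. 0.] [0. 0.] 0.0 med [nan nan nan]
handle 77 [573. -29. 151.] rect [480. -35.] [200.  45.] 3.3 med [575. -29. 136.]
block 141 [537. -30.  69.] rect [472. -29.] [ 30. 187.] 89.7 med [535. -31.  53.]
green 123 [448.  24.  55.] rect [449.  25.] [31. 27.] 73.9 med [447.  24.  58.]
amber 125 [ 440. -125.   68.] rect [409. -83.] [ 27. 135.] 36.8 med [ 441. -125.   58.]
elec 139 [471. 111.  59.] rect [425.  56.] [176.  28.] 50.1 med [472. 112.  50.]
green 120 [447.  24.  58.] rect [447.  24.] [25. 25.] 44.4 med [447.  24.  58.]<stdin>:6: RuntimeWarning: Mean of empty slice.
  ret = um.true_divide(
  return _methods._mean(a, axis=axis, dtype=dtype,
```

```bash
cat >> h.py <<'E'
def ray(c,uv,z,info=None):
    i=info or camera_info(c);K=np.array(i['intrinsics']);V=np.linalg.inv(np.array(i['view']))
    uv=np.atleast_2d(uv).astype(float)
    d=np.c_[(uv[:,0]-K[0,2])/K[0,0],(uv[:,1]-K[1,2])/K[1,1],np.ones(len(uv))]@V[:3,:3].T
    o=V[:3,3];return o+d*((z-o[2])/d[:,2])[:,None]
def blob(c,m,z,win=None,info=None):
    M=m.astype(np.uint8)
    if win: x0,y0,x1,y1=win;W=np.zeros_like(M);W[y0:y1,x0:x1]=M[y0:y1,x0:x1];M=W
    n,l,s,ce=cv2.connectedComponentsWithStats(M)
    if n<2: return None
    k=1+np.argmax(s[1:,4]);v,u=np.where(l==k);q=ray(c,np.c_[u,v],z,info)
    r=cv2.minAreaRect(q[:,:2].astype(np.float32))
    return s[k,4],np.round(q.mean(0),1),'rect',np.round(r[0],1),np.round(r[1]),round(r[2],1),'px',np.round(ce[k])
def hsv(p):
    h=cv2.cvtColor(p,cv2.COLOR_RGB2HSV);return [h[...,i].astype(int) for i in range(3)]
E
python3 - <<'E'
from h import *
p=np.load('top.npz')['p'];H,S,V=hsv(p)
b=(150,235,235,335);y=(415,225,490,320);f=(300,190,375,275)
blue=(H>105)&(H<128)&(S>150);yel=(H>20)&(H<35)&(S>150)
print('blue',blob('top',blue,22,b));print('yel',blob('top',yel,22,y))
print('med',h:=[int(x) for x in p[301,191]],p[288,449],p[210,350],p[260,350])
white=(S<60)&(V>130)
cork=(H>5)&(H<20)&(S>60)&(V>80)
for n,w in(('b',b),('y',y)): print(n,blob('top',white,4,w),blob('top',cork&~yel,4,w))
print('plate',blob('top',white,10,f))
print('handle',blob('top',((H<4)|(H>174))&(S>150)&(V>100),133,f))
print('block',blob('top',cork,54,f))
print(ray('top',[[320,201],[354,201],[321,265],[355,264]],10))
E
```

```text
blue (np.int32(1671), array([461.3, 306.3,  22. ]), 'rect', array([464.7, 304.3]), array([ 99., 149.]), 79.4, 'px', array([192., 288.]))
yel (np.int32(1782), array([ 492.2, -288.1,   22. ]), 'rect', array([ 494. , -286.9]), array([ 98., 149.]), 86.0, 'px', array([450., 272.]))
med [122, 124, 120] [119 121 121] [115 116 122] [37 41 43]
b (np.int32(6), array([425.7, 338.2,   4. ]), 'rect', array([425.5, 338.3]), array([12.,  2.]), 15.8, 'px', array([180., 304.])) (np.int32(533), array([501.1, 300.1,   4. ]), 'rect', array([501. , 300.1]), array([55., 55.]), 79.1, 'px', array([197., 271.]))
y (np.int32(6), array([ 474.5, -268.5,    4. ]), 'rect', array([ 474.9, -268.8]), array([ 1., 15.]), 50.0, 'px', array([441., 280.])) (np.int32(544), array([ 530.7, -291.5,    4. ]), 'rect', array([ 531. , -291.7]), array([55., 54.]), 85.9, 'px', array([450., 256.]))
plate (np.int32(12), array([527.9,   8.4,  10. ]), 'rect', array([528.8,   8.6]), array([24.,  2.]), 5.3, 'px', array([321., 258.]))
handle (np.int32(77), array([575.7, -28.6, 133. ]), 'rect', array([576.2, -29.7]), array([45.,  9.]), 89.4, 'px', array([337., 229.]))
block (np.int32(116), array([540.4, -30.1,  54. ]), 'rect', array([542.7, -29.9]), array([29., 30.]), 89.5, 'px', array([338., 250.]))
[[665.03616769  10.03029659  10.        ]
 [664.0368646  -70.52086899  10.        ]
 [512.46780072   8.68577052  10.        ]
 [514.09286271 -70.52730041  10.        ]]
```

Request:
step_arm:
  rows:
    - {"offset": [0,0,0],"angular": [0,0,0.143],"hand": -1}
    - {"offset": [0,0,0],"angular": [0,0,0.143],"hand": -1}
    - {"offset": [0,0,0],"angular": [0,0,0.143],"hand": -1}
    - {"offset": [30,-37,0],"angular": [0,0,0],"hand": -1}
    - {"offset": [30,-37,0],"angular": [0,0,0],"hand": -1}
  squeeze: 25

```text
time_s: 1.5
tcp_pos: [278.8, -402.7, 250.0]
orientation: [-180.0, 0.0, -0.1]
contact_force: [1.1, -0.3, -0.3]
gripper_width: 0.996
gripper_force: 0.0
```

Request:
step_arm:
  rows:
    - {"offset": [30,-37,0],"angular": [0,0,0],"hand": -1}
    - {"offset": [30,-37,0],"angular": [0,0,0],"hand": -1}
    - {"offset": [30,-37,0],"angular": [0,0,0],"hand": -1}
    - {"offset": [30,-37,0],"angular": [0,0,0],"hand": -1}
    - {"offset": [30,-37,0],"angular": [0,0,0],"hand": -1}

```text
time_s: 2.0
tcp_pos: [429.5, -216.4, 250.6]
orientation: [180.0, -0.0, 0.0]
contact_force: [0.2, -0.8, 0.1]
gripper_width: 1.0
gripper_force: 0.0
```

Request:
step_arm:
  rows:
    - {"offset": [30,-37,0],"angular": [0,0,0],"hand": -1}
    - {"offset": [30,-37,0],"angular": [0,0,0],"hand": -1}
    - {"offset": [30,-37,0],"angular": [0,0,0],"hand": -1}
    - {"offset": [30,-37,0],"angular": [0,0,0],"hand": -1}
    - {"offset": [0,0,0],"angular": [0,0,0],"hand": -1}

```text
time_s: 2.5
tcp_pos: [550.4, -65.7, 249.4]
orientation: [-179.9, 0.0, 0.4]
contact_force: [-1.1, -0.3, -0.9]
gripper_width: 1.0
gripper_force: 0.0
```

Run:
```python
from h import *
i=camera_info('wrist');p,d=snap('wrist','w1');np.savez('w1',p=p,d=d,P=cloud('wrist',d,i))
H,S,V=hsv(p)
print(read_state()['tcp_pos'])
print('handle',blob('wrist',((H<5)|(H>174))&(S>150)&(V>60),130,None,i))
print([(np.round(r['at'],1).tolist(),round(r['score'],2)) for l in('clamp_grip','fixture','block_c') for r in mark_of(l,'wrist')[:1]])
```

```text
[549.31557711 -67.82317003 249.5653368 ]
handle (np.int32(1763), array([575.8, -26.2, 130. ]), 'rect', array([575.7, -26. ]), array([15., 54.]), 0.4, 'px', array([258., 206.]))
[([577.1, -24.2, 125.9], 0.57), ([584.9, -28.5, 3.6], 0.95), ([548.0, -23.6, 32.5], 0.6)]
```

View pics/w1.png

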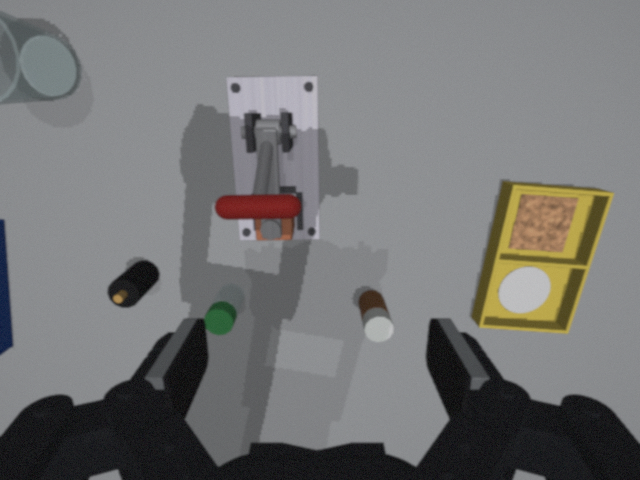

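Wrist view: the red bar is centred at about (258,206) and projects to (576,-27). The clamp arm lies over the block, and nothing is near the fingers' path.

Request:
step_arm:
  rows:
    - {"offset": [27,-42,0],"angular": [0,0,0],"hand": -1}
    - {"offset": [0,0,40],"angular": [0,0,0],"hand": -1}
    - {"offset": [0,0,40],"angular": [0,0,0],"hand": -1}
    - {"offset": [0,0,40],"angular": [0,0,0],"hand": -1}
    - {"offset": [0,0,0],"angular": [0,0,0],"hand": -0.6}

```text
time_s: 3.2
tcp_pos: [571.8, -29.0, 124.3]
orientation: [-179.9, 0.6, -0.1]
contact_force: [-1.4, 0.1, 0.0]
gripper_width: 0.856
gripper_force: 0.0
```

Request:
step_arm:
  rows:
    - {"offset": [0,0,0],"angular": [0,0,0],"hand": 1}
    - {"offset": [0,0,0],"angular": [0,0,0],"hand": 1}
    - {"offset": [0,0,0],"angular": [0,0,0],"hand": 1}
    - {"offset": [0,0,0],"angular": [0,0,0],"hand": 1}
    - {"offset": [0,0,0],"angular": [0,0,0],"hand": 1}

```text
time_s: 3.7
tcp_pos: [576.4, -26.9, 133.2]
orientation: [-179.9, -0.2, 0.1]
contact_force: [-0.1, 6.9, -4.4]
gripper_width: 0.627
gripper_force: 27.7
```

Request:
step_arm:
  rows:
    - {"offset": [8,0,-4],"angular": [0,0,0],"hand": 1}
    - {"offset": [8.5,0,-3],"angular": [0,0,0],"hand": 1}
    - {"offset": [17.5,0,-3.5],"angular": [0,0,0],"hand": 1}
    - {"offset": [18,0,0],"angular": [0,0,0],"hand": 1}
    - {"offset": [17.5,0,3.5],"angular": [0,0,0],"hand": 1}

```text
time_s: 4.2
tcp_pos: [646.5, -25.6, 141.4]
orientation: [-179.8, -0.3, 0.1]
contact_force: [-2.5, 11.2, -1.3]
gripper_width: 0.627
gripper_force: 28.1
```

Request:
step_arm:
  rows:
    - {"offset": [16.5,0,7],"angular": [0,0,0],"hand": 1}
    - {"offset": [15,0,10],"angular": [0,0,0],"hand": 1}
    - {"offset": [12.5,0,13],"angular": [0,0,0],"hand": 1}
    - {"offset": [5,0,7],"angular": [0,0,0],"hand": 1}
    - {"offset": [0,0,0],"angular": [0,0,0],"hand": 1}

```text
time_s: 4.7
tcp_pos: [696.8, -24.6, 104.4]
orientation: [-179.7, -0.5, 0.2]
contact_force: [4.2, 13.9, 2.5]
gripper_width: 0.626
gripper_force: 29.2
```

Request:
step_arm:
  rows:
    - {"offset": [0,0,0],"angular": [0,0,0],"hand": -1}
    - {"offset": [0,0,0],"angular": [0,0,0],"hand": -1}
    - {"offset": [0,0,0],"angular": [0,0,0],"hand": -1}
    - {"offset": [0,0,0],"angular": [0,0,0],"hand": -1}
    - {"offset": [0,0,0],"angular": [0,0,0],"hand": -1}

```text
time_s: 5.2
tcp_pos: [694.0, -28.4, 100.7]
orientation: [180.0, -0.0, 0.0]
contact_force: [-1.2, -0.2, -0.4]
gripper_width: 0.996
gripper_force: 0.0
```

Request:
step_arm:
  rows:
    - {"offset": [0,0,-40],"angular": [0,0,0],"hand": -1}
    - {"offset": [0,0,-40],"angular": [0,0,0],"hand": -1}
    - {"offset": [0,0,-40],"angular": [0,0,0],"hand": -1}
    - {"offset": [-45,0,0],"angular": [0,0,0],"hand": -1}
    - {"offset": [-45,0,0],"angular": [0,0,0],"hand": -1}

```text
time_s: 5.7
tcp_pos: [604.3, -28.3, 221.7]
orientation: [180.0, -0.2, 0.0]
contact_force: [0.4, 0.6, -0.0]
gripper_width: 0.998
gripper_force: 0.0
```

Request:
step_arm:
  rows:
    - {"offset": [-45,0,0],"angular": [0,0,0],"hand": -1}
    - {"offset": [-45,0,0],"angular": [0,0,0],"hand": -1}
    - {"offset": [-25,0,0],"angular": [0,0,0],"hand": -1}
    - {"offset": [0,0,0],"angular": [0,0,0],"hand": -1}
    - {"offset": [0,0,0],"angular": [0,0,0],"hand": -1}

```text
time_s: 6.2
tcp_pos: [489.1, -28.2, 221.0]
orientation: [180.0, -0.1, 0.0]
contact_force: [-0.3, -0.6, 0.1]
gripper_width: 0.994
gripper_force: 0.0
```

Run:
```python
from h import *
i=camera_info('wrist');p,d=snap('wrist','w2');P=cloud('wrist',d,i);np.savez('w2',p=p,d=d,P=P)
H,S,V=hsv(p)
print(read_state()['tcp_pos'])
print('handle',blob('wrist',((H<5)|(H>174))&(S>150)&(V>60),56,None,i))
for V0 in (60,):
  print('block',blob('wrist',(H>5)&(H<18)&(S>90)&(abs(P[...,2]-54)<6),54,None,i))
print([(np.round(r['at'],1).tolist(),round(r['score'],2)) for l in('clamp_grip','fixture','block_c') for r in mark_of(l,'wrist')[:1]])
```

```text
[489.46012104 -28.17222018 220.70158686]
handle None
block (np.int32(1824), array([544.6, -25.7,  54. ]), 'rect', array([544.2, -25.5]), array([31., 31.]), 1.0, 'px', array([315., 152.]))
[([586.1, -24.4, 1.6], 0.98), ([548.8, -26.4, 30.4], 0.77)]
```

View pics/w2.png

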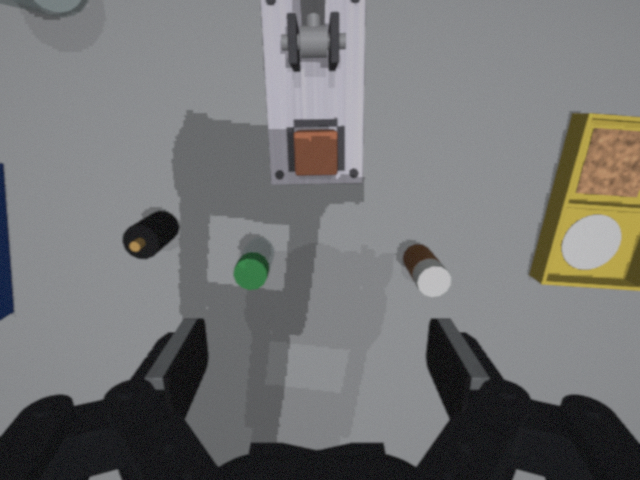

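Wrist view: the clamp is open and the block sits free at about (315,152), which is (544.4,-26). I'll grasp it now.

Request:
step_arm:
  rows:
    - {"offset": [27.5,-1,0],"angular": [0,0,0],"hand": -0.5}
    - {"offset": [27.5,-1,40],"angular": [0,0,0],"hand": -0.3}
    - {"offset": [0,0,45],"angular": [0,0,0],"hand": -0.3}
    - {"offset": [0,0,45],"angular": [0,0,0],"hand": -0.3}
    - {"offset": [0,0,35],"angular": [0,0,0],"hand": -0.3}
  squeeze: 40

```text
time_s: 6.9
tcp_pos: [543.3, -25.8, 51.7]
orientation: [-180.0, 0.2, 0.1]
contact_force: [0.7, 0.8, 0.2]
gripper_width: 0.65
gripper_force: 0.0
```

Request:
step_arm:
  rows:
    - {"offset": [0,0,16],"angular": [0,0,0],"hand": -0.3}
    - {"offset": [0,0,0],"angular": [0,0,0],"hand": 1}
    - {"offset": [0,0,0],"angular": [0,0,0],"hand": 1}
    - {"offset": [0,0,0],"angular": [0,0,0],"hand": 1}
    - {"offset": [0,0,0],"angular": [0,0,0],"hand": 1}

```text
time_s: 7.4
tcp_pos: [544.5, -26.1, 40.3]
orientation: [180.0, -0.1, 0.0]
contact_force: [-0.4, -0.5, -3.8]
gripper_width: 0.371
gripper_force: 44.1
```

Request:
step_arm:
  rows:
    - {"offset": [0,0,0],"angular": [0,0,0],"hand": 1}
    - {"offset": [0,0,-10],"angular": [0,0,0],"hand": 1}
    - {"offset": [0,0,-20],"angular": [0,0,0],"hand": 1}
    - {"offset": [0,0,-20],"angular": [0,0,0],"hand": 1}
    - {"offset": [0,0,0],"angular": [0,0,0],"hand": 1}

```text
time_s: 7.9
tcp_pos: [546.0, -26.2, 93.4]
orientation: [179.9, -0.4, 0.0]
contact_force: [0.8, -0.5, -2.8]
gripper_width: 0.37
gripper_force: 44.3
```

Request:
step_arm:
  rows:
    - {"offset": [0,0,-45],"angular": [0,0,0],"hand": 1}
    - {"offset": [-9,-20,-45],"angular": [0,0,0],"hand": 1}
    - {"offset": [-9,-45,-20],"angular": [0,0,0],"hand": 1}
    - {"offset": [-9,-45,0],"angular": [0,0,0],"hand": 1}
    - {"offset": [-9,-45,0],"angular": [0,0,0],"hand": 1}

```text
time_s: 8.4
tcp_pos: [507.4, 130.3, 199.7]
orientation: [-180.0, -0.1, -0.0]
contact_force: [0.9, 0.3, -4.1]
gripper_width: 0.369
gripper_force: 44.2
```

Request:
step_arm:
  rows:
    - {"offset": [-9,-45,0],"angular": [0,0,0],"hand": 1}
    - {"offset": [-9,-45,0],"angular": [0,0,0],"hand": 1}
    - {"offset": [-9,-40,0],"angular": [0,0,0],"hand": 1}
    - {"offset": [0,-15,0],"angular": [0,0,0.0925],"hand": 1}
    - {"offset": [0,-15,0],"angular": [0,0,0.0925],"hand": 1}

```text
time_s: 8.9
tcp_pos: [481.2, 290.2, 198.3]
orientation: [180.0, 0.1, -10.7]
contact_force: [-0.4, -0.9, -2.3]
gripper_width: 0.367
gripper_force: 44.2
```

Request:
step_arm:
  rows:
    - {"offset": [0,0,0],"angular": [0,0,0],"hand": 1}
    - {"offset": [0,0,0],"angular": [0,0,0],"hand": 1}
    - {"offset": [0,0,0],"angular": [0,0,0],"hand": 1}
    - {"offset": [0,0,0],"angular": [0,0,0],"hand": 1}
    - {"offset": [0,0,0],"angular": [0,0,0],"hand": 1}

```text
time_s: 9.4
tcp_pos: [482.2, 288.2, 199.3]
orientation: [180.0, -0.0, -10.6]
contact_force: [0.3, -0.5, -4.1]
gripper_width: 0.368
gripper_force: 44.1
```

```bash
cat > tray.py <<'E'
from h import *
import sys
n=sys.argv[1]
print(read_state()['tcp_pos'],read_state()['orientation'])
i=camera_info('wrist');p,d=snap('wrist',n);P=cloud('wrist',d,i);H,S,V=hsv(p);np.savez(n,p=p,P=P)
low=(P[...,2]<20)
print('cork',blob('wrist',(H>5)&(H<20)&(S>60)&(S<190)&(V>60)&low,4,None,i))
print('disc',blob('wrist',(S<30)&(V>180)&low,4,None,i))
print([(np.round(r['at'],1).tolist(),round(r['score'],2)) for l in('tray_blue','tray_yellow') for r in mark_of(l,'wrist')[:1]])
E
python3 tray.py w3
```

```text
[482.23998573 288.24078349 199.28158273] [ 1.79999445e+02 -1.14973311e-02 -1.05711347e+01]
cork (np.int32(4156), array([501.5, 303.7,   4. ]), 'rect', array([501.2, 303.9]), array([54., 54.]), 79.4, 'px', array([296., 196.]))
disc (np.int32(1311), array([440.2, 317.1,   4. ]), 'rect', array([439.6, 318.2]), array([32., 52.]), 6.4, 'px', array([295., 266.]))
[([467.9, 306.0, 2.6], 0.82)]
```

View pics/w3.png

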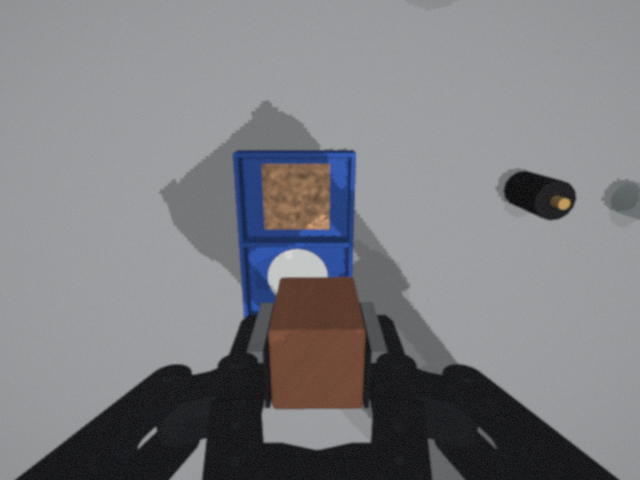

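Wrist view: the block is held straight. The cork is at about (296,196), which is (501.3,303.8), with the disc below it.

Request:
step_arm:
  rows:
    - {"offset": [16,-19,20],"angular": [0,0,0],"hand": 1}
    - {"offset": [0,0,45],"angular": [0,0,0],"hand": 1}
    - {"offset": [0,0,45],"angular": [0,0,0],"hand": 1}
    - {"offset": [0,0,30],"angular": [0,0,0],"hand": 1}
    - {"offset": [0,0,10],"angular": [0,0,0],"hand": 1}

```text
time_s: 10.05
tcp_pos: [499.2, 303.4, 44.9]
orientation: [179.7, 0.3, -10.6]
contact_force: [-0.1, 0.7, -2.7]
gripper_width: 0.371
gripper_force: 43.9
```

Request:
step_arm:
  rows:
    - {"offset": [0,0,7],"angular": [0,0,0],"hand": 1}
    - {"offset": [0,0,4],"angular": [0,0,0],"hand": 1}
    - {"offset": [0,0,2.5],"angular": [0,0,0],"hand": 1}
    - {"offset": [0,0,0],"angular": [0,0,0],"hand": 1}
    - {"offset": [0,0,0],"angular": [0,0,0],"hand": 1}

```text
time_s: 10.55
tcp_pos: [501.8, 304.8, 36.8]
orientation: [-179.9, -0.1, -10.6]
contact_force: [-0.5, -0.2, -2.8]
gripper_width: 0.365
gripper_force: 44.0
```

Request:
step_arm:
  rows:
    - {"offset": [0,0,1],"angular": [0,0,0],"hand": 1}
    - {"offset": [0,0,1],"angular": [0,0,0],"hand": 1}
    - {"offset": [0,0,0],"angular": [0,0,0],"hand": 0.1}
    - {"offset": [0,0,0],"angular": [0,0,0],"hand": -0.1}
    - {"offset": [0,0,0],"angular": [0,0,0],"hand": -0.1}

```text
time_s: 11.05
tcp_pos: [501.6, 304.7, 34.2]
orientation: [-180.0, -0.0, -10.6]
contact_force: [-0.3, -0.3, 0.0]
gripper_width: 0.551
gripper_force: 0.0
```

Request:
step_arm:
  rows:
    - {"offset": [0,0,0],"angular": [0,0,0],"hand": -0.1}
    - {"offset": [0,0,-15],"angular": [0,0,0],"hand": -0.1}
    - {"offset": [0,0,-40],"angular": [0,0,0],"hand": -0.1}
    - {"offset": [0,0,-50],"angular": [0,0,0],"hand": -0.1}
    - {"offset": [0,0,-50],"angular": [0,0,0],"hand": -0.1}

```text
time_s: 11.55
tcp_pos: [500.9, 304.4, 191.6]
orientation: [-180.0, -0.0, -10.6]
contact_force: [-0.5, 0.4, -0.1]
gripper_width: 0.544
gripper_force: 0.0
```

Request:
step_arm:
  rows:
    - {"offset": [-40,0,-10],"angular": [0,0,0],"hand": -0.1}
    - {"offset": [-40,0,0],"angular": [0,0,0],"hand": -0.1}
    - {"offset": [0,0,0],"angular": [0,0,0],"hand": -0.1}
    - {"offset": [0,0,0],"angular": [0,0,0],"hand": -0.1}
    - {"offset": [0,0,0],"angular": [0,0,0],"hand": -0.1}

```text
time_s: 12.05
tcp_pos: [423.4, 319.1, 199.3]
orientation: [-180.0, -0.1, -10.6]
contact_force: [0.2, 0.0, 0.4]
gripper_width: 0.547
gripper_force: 0.0
```

```bash
python3 tray.py w4
python3 - <<'E'
from h import *
z=np.load('w4.npz');p,P=z['p'],z['P'];H,S,V=hsv(p)
print('blocktop',blob('wrist',(abs(P[...,2]-48)<8)&(P[...,0]>470)&(H<20)&(S>80),48))
E
```

```text
[423.36463328 319.0823886  199.34258772] [-1.79973311e+02 -5.55519934e-02 -1.05817493e+01]
cork (np.int32(2808), array([501.7, 301.4,   4. ]), 'rect', array([501.2, 303.8]), array([55., 55.]), 79.4, 'px', array([322., 116.]))
disc (np.int32(642), array([411.9, 316.8,   4. ]), 'rect', array([411.5, 317.8]), array([19., 37.]), 14.6, 'px', array([323., 227.]))
[([465.3, 306.0, -2.7], 0.81)]
blocktop (np.int32(2299), array([502.1, 305.8,  48. ]), 'rect', array([501.6, 305.8]), array([32., 32.]), 79.4, 'px', array([316., 117.]))
```

View pics/w4.png

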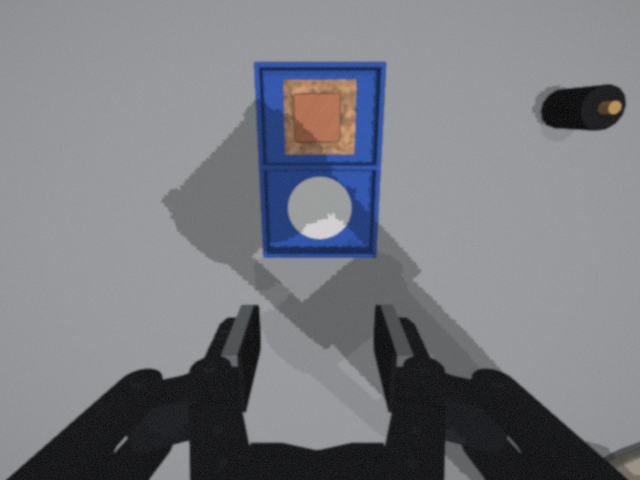

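Wrist view: the block stands upright in the middle of the cork at about (317,117), and the disc is free at (320,208). Now the amber vial.

Request:
step_arm:
  rows:
    - {"offset": [5.3,48,0],"angular": [0,0,0],"hand": -0.3}
    - {"offset": [5.3,48,0],"angular": [0,0,0],"hand": -0.3}
    - {"offset": [5.3,48,0],"angular": [0,0,0],"hand": -0.3}
    - {"offset": [5.3,48,0],"angular": [0,0,0],"hand": -0.3}
    - {"offset": [5.3,48,0],"angular": [0,0,0],"hand": -0.3}

```text
time_s: 12.7
tcp_pos: [404.6, 76.4, 198.8]
orientation: [180.0, -0.0, -10.6]
contact_force: [0.4, 0.5, -0.3]
gripper_width: 0.653
gripper_force: 0.0
```

Request:
step_arm:
  rows:
    - {"offset": [5.3,48,0],"angular": [0,0,0],"hand": -0.3}
    - {"offset": [5.3,48,0],"angular": [0,0,0],"hand": -0.3}
    - {"offset": [5.3,48,0],"angular": [0,0,0],"hand": -0.3}
    - {"offset": [5.3,48,0],"angular": [0,0,0],"hand": -0.3}
    - {"offset": [0,0,0],"angular": [0,0,0],"hand": -0.3}

```text
time_s: 13.2
tcp_pos: [389.6, -119.4, 198.7]
orientation: [179.9, 0.0, -11.0]
contact_force: [0.5, 1.0, -0.5]
gripper_width: 0.651
gripper_force: 0.0
```

Request:
step_arm:
  rows:
    - {"offset": [0,0,0],"angular": [0,0,0],"hand": -0.3}
    - {"offset": [0,0,0],"angular": [0,0,0],"hand": -0.3}
    - {"offset": [0,0,0],"angular": [0,0,0],"hand": -0.3}
    - {"offset": [0,0,0],"angular": [0,0,0],"hand": -0.3}
    - {"offset": [0,0,0],"angular": [0,0,0],"hand": -0.3}

```text
time_s: 13.7
tcp_pos: [390.6, -113.5, 198.7]
orientation: [180.0, -0.0, -10.5]
contact_force: [-0.9, -0.6, 0.0]
gripper_width: 0.651
gripper_force: 0.0
```

```bash
cat > cyl.py <<'E'
from h import *
import sys
n,l,zt=sys.argv[1],sys.argv[2],float(sys.argv[3])
s=read_state();print(s['tcp_pos'],s['orientation'],s['time_s'])
i=camera_info('wrist');p,d=snap('wrist',n);P=cloud('wrist',d,i);H,S,V=hsv(p);np.savez(n,p=p,P=P)
r=mark_of(l,'wrist');print([(np.round(x['at'],1).tolist(),round(x['score'],2)) for x in r[:2]])
a=np.array(r[0]['at'])
near=np.hypot(P[...,0]-a[0],P[...,1]-a[1])<30
m=near&(abs(P[...,2]-zt)<4)
print('top',blob('wrist',m,zt,None,i))
q=P[m];(c,_),R=cv2.minEnclosingCircle(q[:,:2].astype(np.float32)),0
print('cloud',np.round(c,1),_,np.round(np.median(q,0),1))
c=np.round(blob('wrist',m,zt,None,i)[3],1);t=np.array(s['tcp_pos'])[:2];y=np.radians(s['orientation'][2])
D=c-t;print('tool offset',D@[np.cos(y),np.sin(y)],D@[np.sin(y),-np.cos(y)])
E
python3 cyl.py w5 vial_amber_c 58
```

```text
[ 390.5997259  -113.46454829  198.72632415] [ 1.79996450e+02 -4.91260395e-03 -1.04553580e+01] 13.7
[([439.3, -122.5, 27.4], 0.87)]
top (np.int32(1309), array([ 442.4, -122.3,   58. ]), 'rect', array([ 442.1, -122.1]), array([27., 27.]), 35.7, 'px', array([318., 160.]))
cloud [ 442.2 -122.2] 13.873788833618164 [ 442.4 -122.3   57.5]
tool offset 52.21226429574008 -0.8536482980989211
```

Request:
step_arm:
  rows:
    - {"offset": [26,-0.5,0],"angular": [0,0,0],"hand": -0.3}
    - {"offset": [26,-0.5,32],"angular": [0,0,0],"hand": -0.3}
    - {"offset": [0,0,45],"angular": [0,0,0],"hand": -0.3}
    - {"offset": [0,0,45],"angular": [0,0,0],"hand": -0.3}
    - {"offset": [0,0,35],"angular": [0,0,0],"hand": -0.3}
  squeeze: 25

```text
time_s: 14.3
tcp_pos: [440.8, -122.2, 39.0]
orientation: [-180.0, 0.1, -10.5]
contact_force: [1.4, -0.7, 0.5]
gripper_width: 0.649
gripper_force: 0.0
```

Request:
step_arm:
  rows:
    - {"offset": [0,0,10],"angular": [0,0,0],"hand": -0.3}
    - {"offset": [0,0,0],"angular": [0,0,0],"hand": 0}
    - {"offset": [0,0,0],"angular": [0,0,0],"hand": 1}
    - {"offset": [0,0,0],"angular": [0,0,0],"hand": 1}
    - {"offset": [0,0,0],"angular": [0,0,0],"hand": 1}

```text
time_s: 14.8
tcp_pos: [443.1, -123.3, 33.9]
orientation: [180.0, -0.2, -10.6]
contact_force: [-0.5, -0.1, 6.3]
gripper_width: 0.318
gripper_force: 25.7
```

Request:
step_arm:
  rows:
    - {"offset": [0,0,0],"angular": [0,0,0],"hand": 1}
    - {"offset": [0,0,-10],"angular": [0,0,0],"hand": 1}
    - {"offset": [0,0,-30],"angular": [0,0,0],"hand": 1}
    - {"offset": [0,0,-45],"angular": [0,0,0],"hand": 1}
    - {"offset": [0,0,-45],"angular": [0,0,0],"hand": 1}

```text
time_s: 15.3
tcp_pos: [441.1, -122.6, 163.7]
orientation: [-180.0, 0.0, -10.6]
contact_force: [0.8, -0.5, -0.0]
gripper_width: 0.321
gripper_force: 25.3
```

Request:
step_arm:
  rows:
    - {"offset": [-10.4,-47.8,-10],"angular": [0,0,0],"hand": 1}
    - {"offset": [-10.4,-47.8,-10],"angular": [0,0,0],"hand": 1}
    - {"offset": [-10.4,-47.8,0],"angular": [0,0,0],"hand": 1}
    - {"offset": [-10.4,-47.8,0],"angular": [0,0,0],"hand": 1}
    - {"offset": [-10.4,-47.8,0],"angular": [0,0,0],"hand": 1}

```text
time_s: 15.8
tcp_pos: [433.8, 123.6, 182.9]
orientation: [-180.0, -0.1, -10.6]
contact_force: [0.3, 0.3, 0.6]
gripper_width: 0.322
gripper_force: 25.3
```

Request:
step_arm:
  rows:
    - {"offset": [-10.4,-47.8,0],"angular": [0,0,0],"hand": 1}
    - {"offset": [-10.4,-47.8,0],"angular": [0,0,0],"hand": 1}
    - {"offset": [-10.4,-47.8,0],"angular": [0,0,0],"hand": 1}
    - {"offset": [-10.4,-47.8,0],"angular": [0,0,0],"hand": 1}
    - {"offset": [0,0,0],"angular": [0,0,0],"hand": 1}

```text
time_s: 16.3
tcp_pos: [427.1, 321.8, 181.8]
orientation: [-179.9, 0.0, -10.2]
contact_force: [0.2, -0.7, -0.1]
gripper_width: 0.32
gripper_force: 25.3
```

Request:
step_arm:
  rows:
    - {"offset": [0,0,0],"angular": [0,0,0],"hand": 1}
    - {"offset": [0,0,25],"angular": [0,0,0],"hand": 1}
    - {"offset": [0,0,35],"angular": [0,0,0],"hand": 1}
    - {"offset": [0,0,25],"angular": [0,0,0],"hand": 1}
    - {"offset": [0,0,0],"angular": [0,0,0],"hand": 1}

```text
time_s: 16.8
tcp_pos: [427.0, 314.6, 93.4]
orientation: [179.7, 0.3, -10.7]
contact_force: [-0.2, -0.7, 0.2]
gripper_width: 0.318
gripper_force: 25.3
```

Request:
step_arm:
  rows:
    - {"offset": [0,0,20],"angular": [0,0,0],"hand": 1}
    - {"offset": [0,0,20],"angular": [0,0,0],"hand": 1}
    - {"offset": [0,0,13],"angular": [0,0,0],"hand": 1}
    - {"offset": [0,0,3],"angular": [0,0,0],"hand": 1}
    - {"offset": [0,0,0],"angular": [0,0,0],"hand": 1}

```text
time_s: 17.3
tcp_pos: [428.9, 317.1, 41.5]
orientation: [-180.0, -0.0, -10.6]
contact_force: [0.1, -0.6, 0.2]
gripper_width: 0.318
gripper_force: 25.3
```

Request:
step_arm:
  rows:
    - {"offset": [0,0,1],"angular": [0,0,0],"hand": 1}
    - {"offset": [0,0,1],"angular": [0,0,0],"hand": 1}
    - {"offset": [0,0,1],"angular": [0,0,0],"hand": 1}
    - {"offset": [0,0,0],"angular": [0,0,0],"hand": 1}
    - {"offset": [0,0,0],"angular": [0,0,0],"hand": 1}

```text
time_s: 17.8
tcp_pos: [428.6, 317.4, 37.9]
orientation: [-180.0, -0.0, -10.6]
contact_force: [0.6, 0.7, 0.4]
gripper_width: 0.321
gripper_force: 25.4
```

Request:
step_arm:
  rows:
    - {"offset": [0,0,1],"angular": [0,0,0],"hand": 1}
    - {"offset": [0,0,1],"angular": [0,0,0],"hand": 1}
    - {"offset": [0,0,0],"angular": [0,0,0],"hand": 0.2}
    - {"offset": [0,0,0],"angular": [0,0,0],"hand": -0.1}
    - {"offset": [0,0,0],"angular": [0,0,0],"hand": -0.1}

```text
time_s: 18.3
tcp_pos: [428.4, 317.2, 35.4]
orientation: [180.0, 0.0, -10.6]
contact_force: [0.1, -0.3, 1.2]
gripper_width: 0.549
gripper_force: 0.0
```

Request:
step_arm:
  rows:
    - {"offset": [0,0,0],"angular": [0,0,0],"hand": -0.1}
    - {"offset": [0,0,-10],"angular": [0,0,0],"hand": -0.1}
    - {"offset": [0,0,-30],"angular": [0,0,0],"hand": -0.1}
    - {"offset": [0,0,-50],"angular": [0,0,0],"hand": -0.1}
    - {"offset": [0,0,-50],"angular": [0,0,0],"hand": -0.1}

```text
time_s: 18.8
tcp_pos: [428.0, 317.0, 177.4]
orientation: [179.9, 0.0, -10.6]
contact_force: [0.9, 0.5, 0.7]
gripper_width: 0.547
gripper_force: 0.0
```

Request:
step_arm:
  rows:
    - {"offset": [-30,0,-25],"angular": [0,0,0],"hand": -0.1}
    - {"offset": [-30,0,0],"angular": [0,0,0],"hand": -0.1}
    - {"offset": [0,0,0],"angular": [0,0,0],"hand": -0.1}
    - {"offset": [0,0,0],"angular": [0,0,0],"hand": -0.1}
    - {"offset": [0,0,0],"angular": [0,0,0],"hand": -0.1}

```text
time_s: 19.3
tcp_pos: [369.9, 328.1, 200.6]
orientation: [180.0, -0.0, -10.6]
contact_force: [0.4, 0.2, -0.5]
gripper_width: 0.553
gripper_force: 0.0
```

```bash
python3 cyl.py w6 vial_amber_c 62
```

```text
[369.92814198 328.05342193 200.60895783] [ 1.79975716e+02 -1.17257808e-03 -1.05755332e+01] 19.3
[([427.0, 316.8, 30.7], 0.81)]
top (np.int32(1354), array([428.2, 319.2,  62. ]), 'rect', array([428.3, 319. ]), array([27., 27.]), 79.4, 'px', array([316., 150.]))
cloud [428.1 319.4] 13.929425239562988 [428.2 319.2  61.5]
tool offset 59.04193160882624 -1.813441389462426
```

View pics/w6.png

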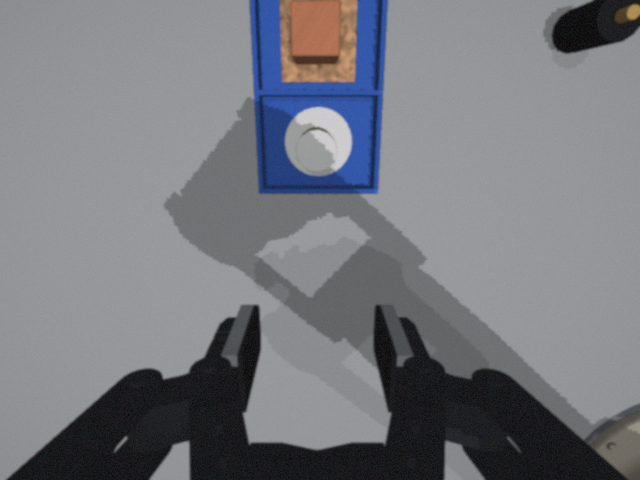

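Wrist view: the amber vial stands upright on the disc at about (316,150), and the block is on the cork, so the blue kit is complete. Electrode next.

Request:
step_arm:
  rows:
    - {"offset": [17,39.6,0],"angular": [0,0,0],"hand": -0.3}
    - {"offset": [17,39.6,0],"angular": [0,0,0],"hand": -0.3}
    - {"offset": [17,39.6,0],"angular": [0,0,0],"hand": -0.3}
    - {"offset": [17,39.6,0],"angular": [0,0,0],"hand": -0.3}
    - {"offset": [17,39.6,0],"angular": [0,0,0],"hand": -0.3}

```text
time_s: 19.9
tcp_pos: [417.2, 116.1, 200.5]
orientation: [180.0, 0.0, -10.6]
contact_force: [1.1, 0.5, 0.7]
gripper_width: 0.65
gripper_force: 0.0
```

Request:
step_arm:
  rows:
    - {"offset": [0,0,0],"angular": [0,0,0],"hand": -0.3}
    - {"offset": [0,0,0],"angular": [0,0,0],"hand": -0.3}
    - {"offset": [0,0,0],"angular": [0,0,0],"hand": -0.3}
    - {"offset": [0,0,0],"angular": [0,0,0],"hand": -0.3}
    - {"offset": [0,0,0],"angular": [0,0,0],"hand": -0.3}

```text
time_s: 20.4
tcp_pos: [416.6, 119.0, 200.6]
orientation: [180.0, 0.0, -10.4]
contact_force: [-0.5, 0.9, 0.2]
gripper_width: 0.651
gripper_force: 0.0
```

```bash
python3 cyl.py w7 electrode_c 50
```

```text
[416.608081   118.97500634 200.6031974 ] [ 1.79992537e+02  1.61963681e-02 -1.04479553e+01] 20.4
[([474.7, 113.8, 28.8], 0.85), ([468.7, 306.7, 1.5], 0.74)]
top (np.int32(1300), array([473.6, 116. ,  50. ]), 'rect', array([473.5, 116.2]), array([29., 29.]), 34.4, 'px', array([308., 152.]))
cloud [473.2 116.2] 14.95156192779541 [474.  115.9  49.5]
tool offset 56.45187907672519 -7.587915134828656
```

Request:
step_arm:
  rows:
    - {"offset": [28,-3.8,0],"angular": [0,0,0],"hand": -0.3}
    - {"offset": [28,-3.7,35],"angular": [0,0,0],"hand": -0.3}
    - {"offset": [0,0,45],"angular": [0,0,0],"hand": -0.3}
    - {"offset": [0,0,45],"angular": [0,0,0],"hand": -0.3}
    - {"offset": [0,0,35],"angular": [0,0,0],"hand": -0.3}

```text
time_s: 21.0
tcp_pos: [472.2, 115.3, 37.9]
orientation: [179.9, 0.1, -10.5]
contact_force: [0.2, -0.6, -0.2]
gripper_width: 0.648
gripper_force: 0.0
```

Request:
step_arm:
  rows:
    - {"offset": [0,0,8],"angular": [0,0,0],"hand": -0.3}
    - {"offset": [0,0,0],"angular": [0,0,0],"hand": 0}
    - {"offset": [0,0,0],"angular": [0,0,0],"hand": 1}
    - {"offset": [0,0,0],"angular": [0,0,0],"hand": 1}
    - {"offset": [0,0,0],"angular": [0,0,0],"hand": 1}

```text
time_s: 21.5
tcp_pos: [474.6, 115.5, 34.9]
orientation: [-179.9, -0.2, -10.5]
contact_force: [0.5, 1.0, 5.4]
gripper_width: 0.344
gripper_force: 25.7
```

Request:
step_arm:
  rows:
    - {"offset": [0,0,0],"angular": [0,0,0],"hand": 1}
    - {"offset": [0,0,-10],"angular": [0,0,0],"hand": 1}
    - {"offset": [0,0,-30],"angular": [0,0,0],"hand": 1}
    - {"offset": [0,0,-45],"angular": [0,0,0],"hand": 1}
    - {"offset": [0,0,-45],"angular": [0,0,0],"hand": 1}

```text
time_s: 22.0
tcp_pos: [472.6, 115.1, 164.6]
orientation: [180.0, 0.0, -10.6]
contact_force: [1.5, -0.2, 0.1]
gripper_width: 0.343
gripper_force: 25.4
```

Request:
step_arm:
  rows:
    - {"offset": [11,47.5,-12],"angular": [0,0,0],"hand": 1}
    - {"offset": [11,47.5,-12],"angular": [0,0,0],"hand": 1}
    - {"offset": [11,47.5,-12],"angular": [0,0,0],"hand": 1}
    - {"offset": [11,47.5,0],"angular": [0,0,0],"hand": 1}
    - {"offset": [11,47.5,0],"angular": [0,0,0],"hand": 1}

```text
time_s: 22.5
tcp_pos: [483.6, -129.7, 200.2]
orientation: [180.0, -0.1, -10.5]
contact_force: [0.4, 0.4, -1.0]
gripper_width: 0.341
gripper_force: 25.4
```

Request:
step_arm:
  rows:
    - {"offset": [11,47.5,0],"angular": [0,0,0],"hand": 1}
    - {"offset": [11,47.5,0],"angular": [0,0,0],"hand": 1}
    - {"offset": [11,47.5,0],"angular": [0,0,0],"hand": 1}
    - {"offset": [0,0,0],"angular": [0,0,-0.115],"hand": 1}
    - {"offset": [0,0,0],"angular": [0,0,0],"hand": 1}

```text
time_s: 23.0
tcp_pos: [489.6, -275.0, 198.8]
orientation: [-180.0, 0.0, -4.0]
contact_force: [0.1, -0.9, -1.2]
gripper_width: 0.345
gripper_force: 25.4
```

Request:
step_arm:
  rows:
    - {"offset": [0,0,0],"angular": [0,0,0],"hand": 1}
    - {"offset": [0,0,0],"angular": [0,0,0],"hand": 1}
    - {"offset": [0,0,0],"angular": [0,0,0],"hand": 1}
    - {"offset": [0,0,0],"angular": [0,0,0],"hand": 1}
    - {"offset": [0,0,0],"angular": [0,0,0],"hand": 1}

```text
time_s: 23.5
tcp_pos: [490.2, -273.5, 198.7]
orientation: [180.0, -0.0, -4.0]
contact_force: [-0.5, 0.2, -0.7]
gripper_width: 0.342
gripper_force: 25.4
```

```bash
sed -i 's/(H>5)&(H<20)&(S>60)&(S<190)/(H>5)\&(H<20)\&(S>60)\&(S<190)/' tray.py; python3 tray.py w8
```

```text
[ 490.21623091 -273.50210738  198.71180211] [ 1.79990920e+02 -9.28073409e-03 -3.95223661e+00]
cork (np.int32(4642), array([ 531.7, -288. ,    4. ]), 'rect', array([ 531. , -287.8]), array([56., 55.]), 86.1, 'px', array([333., 165.]))
disc (np.int32(6131), array([574.1, -42.8,   4. ]), 'rect', array([580.9, -56. ]), array([ 54., 161.]), 71.2, 'px', array([ 21., 131.]))
[([489.0, -285.7, -1.0], 0.89)]
```

View pics/w8.png

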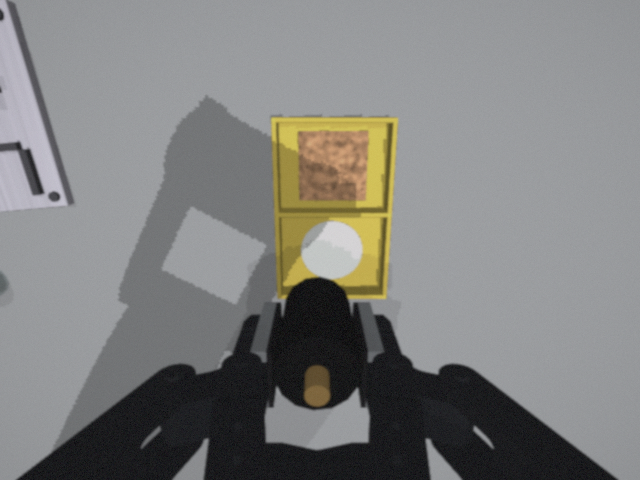

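Wrist view: the electrode is held straight, and the yellow cork is at about (333,165), which is (531.3,-287.9).

Request:
step_arm:
  rows:
    - {"offset": [42,11.6,0],"angular": [0,0,0],"hand": 1}
    - {"offset": [0,0,40],"angular": [0,0,0],"hand": 1}
    - {"offset": [0,0,45],"angular": [0,0,0],"hand": 1}
    - {"offset": [0,0,40],"angular": [0,0,0],"hand": 1}
    - {"offset": [0,0,20],"angular": [0,0,0],"hand": 1}

```text
time_s: 24.15
tcp_pos: [529.3, -287.2, 48.8]
orientation: [-179.8, 0.3, -4.0]
contact_force: [0.1, -0.6, 0.4]
gripper_width: 0.341
gripper_force: 25.4
```

Request:
step_arm:
  rows:
    - {"offset": [0,0,10],"angular": [0,0,0],"hand": 1}
    - {"offset": [0,0,4],"angular": [0,0,0],"hand": 1}
    - {"offset": [0,0,2],"angular": [0,0,0],"hand": 1}
    - {"offset": [0,0,1],"angular": [0,0,0],"hand": 1}
    - {"offset": [0,0,0],"angular": [0,0,0],"hand": 1}

```text
time_s: 24.65
tcp_pos: [532.2, -289.0, 38.9]
orientation: [179.9, -0.2, -4.0]
contact_force: [-1.4, 1.4, 5.7]
gripper_width: 0.34
gripper_force: 25.7
```

Contact of about 5.7 N means the foot is on the floor. I'll release, retreat and look.

Request:
step_arm:
  rows:
    - {"offset": [0,0,0],"angular": [0,0,0],"hand": 0.2}
    - {"offset": [0,0,0],"angular": [0,0,0],"hand": -0.1}
    - {"offset": [0,0,0],"angular": [0,0,0],"hand": -0.1}
    - {"offset": [0,0,0],"angular": [0,0,0],"hand": -0.1}
    - {"offset": [0,0,-10],"angular": [0,0,0],"hand": -0.1}

```text
time_s: 25.15
tcp_pos: [530.4, -287.8, 45.3]
orientation: [-179.9, 0.2, -4.0]
contact_force: [0.0, -0.5, -0.2]
gripper_width: 0.546
gripper_force: 0.0
```

Request:
step_arm:
  rows:
    - {"offset": [0,0,-30],"angular": [0,0,0],"hand": -0.1}
    - {"offset": [0,0,-50],"angular": [0,0,0],"hand": -0.1}
    - {"offset": [0,0,-50],"angular": [0,0,0],"hand": -0.1}
    - {"offset": [-30,0,-20],"angular": [0,0,0],"hand": -0.1}
    - {"offset": [-40,0,0],"angular": [0,0,0],"hand": -0.1}

```text
time_s: 25.65
tcp_pos: [462.6, -284.3, 202.0]
orientation: [179.7, -0.5, -3.9]
contact_force: [-0.3, -0.6, 0.1]
gripper_width: 0.551
gripper_force: 0.0
```

Request:
step_arm:
  rows:
    - {"offset": [0,0,0],"angular": [0,0,0],"hand": -0.1}
    - {"offset": [0,0,0],"angular": [0,0,0],"hand": -0.1}
    - {"offset": [0,0,0],"angular": [0,0,0],"hand": -0.1}
    - {"offset": [0,0,0],"angular": [0,0,0],"hand": -0.1}
    - {"offset": [0,0,0],"angular": [0,0,0],"hand": -0.1}

```text
time_s: 26.15
tcp_pos: [462.0, -283.5, 196.4]
orientation: [-180.0, 0.0, -3.9]
contact_force: [0.2, 0.2, -0.7]
gripper_width: 0.55
gripper_force: 0.0
```

```bash
python3 cyl.py w9 electrode_c 54
```

```text
[ 462.00563391 -283.52819146  196.41516949] [-1.79995755e+02  7.48204537e-03 -3.93378342e+00] 26.15
[([534.6, -288.2, 31.8], 0.64)]
top (np.int32(1453), array([ 531.4, -287.4,   54. ]), 'rect', array([ 531.4, -287.4]), array([29., 29.]), 86.1, 'px', array([318., 134.]))
cloud [ 531.2 -287.3] 14.816483497619629 [ 531.7 -287.5   53.5]
tool offset 69.49649285667034 -0.8980129684408091
```

View pics/w9.png

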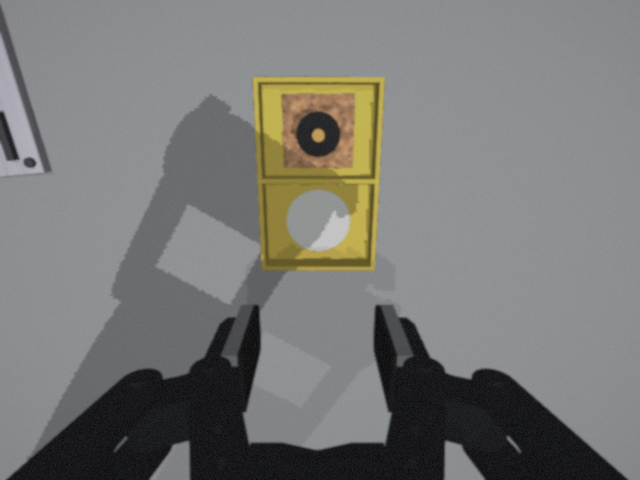

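Wrist view: the electrode is upright and centred on the cork at about (318,134), with the disc free below it. Green vial next.

Request:
step_arm:
  rows:
    - {"offset": [-12.6,-43.3,0],"angular": [0,0,0],"hand": -0.3}
    - {"offset": [-12.6,-43.3,0],"angular": [0,0,0],"hand": -0.3}
    - {"offset": [-12.6,-43.3,0],"angular": [0,0,0],"hand": -0.3}
    - {"offset": [-12.6,-43.3,0],"angular": [0,0,0],"hand": -0.3}
    - {"offset": [-12.6,-43.3,0],"angular": [0,0,0],"hand": -0.3}

```text
time_s: 26.75
tcp_pos: [413.0, -61.6, 196.6]
orientation: [180.0, -0.0, -4.0]
contact_force: [1.0, 0.1, 0.3]
gripper_width: 0.65
gripper_force: 0.0
```

Request:
step_arm:
  rows:
    - {"offset": [-12.6,-43.3,0],"angular": [0,0,0],"hand": -0.3}
    - {"offset": [-12.6,-43.3,0],"angular": [0,0,0],"hand": -0.3}
    - {"offset": [0,0,0],"angular": [0,0,0],"hand": -0.3}
    - {"offset": [0,0,0],"angular": [0,0,0],"hand": -0.3}
    - {"offset": [0,0,0],"angular": [0,0,0],"hand": -0.3}

```text
time_s: 27.25
tcp_pos: [394.6, 24.3, 196.6]
orientation: [180.0, -0.0, -4.0]
contact_force: [-0.2, 0.7, 0.2]
gripper_width: 0.65
gripper_force: 0.0
```

Request:
step_arm:
  rows:
    - {"offset": [0,0,0],"angular": [0,0,0],"hand": -0.3}
    - {"offset": [0,0,0],"angular": [0,0,0],"hand": -0.3}
    - {"offset": [0,0,0],"angular": [0,0,0],"hand": -0.3}
    - {"offset": [0,0,0],"angular": [0,0,0],"hand": -0.3}
    - {"offset": [0,0,0],"angular": [0,0,0],"hand": -0.3}

```text
time_s: 27.75
tcp_pos: [394.4, 24.8, 196.5]
orientation: [180.0, 0.0, -4.0]
contact_force: [-0.6, -0.1, 0.4]
gripper_width: 0.65
gripper_force: 0.0
```

```bash
python3 cyl.py w10 vial_green_c 58
```

```text
[394.37207004  24.7609021  196.51025714] [ 1.79995613e+02  3.77270719e-03 -3.99090029e+00] 27.75
[([449.6, 27.1, 27.3], 0.56)]
top (np.int32(1337), array([448.8,  27.5,  58. ]), 'rect', array([448.3,  27.6]), array([27., 27.]), 86.0, 'px', array([309., 158.]))
cloud [448.5  27.7] 13.924553871154785 [448.7  27.5  57.4]
tool offset 53.59956536293983 -6.585491637127477
```

Request:
step_arm:
  rows:
    - {"offset": [27,-3.3,0],"angular": [0,0,0],"hand": -0.3}
    - {"offset": [27,-3.3,30],"angular": [0,0,0],"hand": -0.3}
    - {"offset": [0,0,45],"angular": [0,0,0],"hand": -0.3}
    - {"offset": [0,0,45],"angular": [0,0,0],"hand": -0.3}
    - {"offset": [0,0,35],"angular": [0,0,0],"hand": -0.3}

```text
time_s: 28.35
tcp_pos: [447.7, 27.9, 38.9]
orientation: [180.0, 0.1, -4.0]
contact_force: [-0.0, 0.3, -0.5]
gripper_width: 0.651
gripper_force: 0.0
```

Request:
step_arm:
  rows:
    - {"offset": [0,0,9],"angular": [0,0,0],"hand": -0.3}
    - {"offset": [0,0,0],"angular": [0,0,0],"hand": 0}
    - {"offset": [0,0,0],"angular": [0,0,0],"hand": 1}
    - {"offset": [0,0,0],"angular": [0,0,0],"hand": 1}
    - {"offset": [0,0,0],"angular": [0,0,0],"hand": 1}

```text
time_s: 28.85
tcp_pos: [450.2, 27.8, 34.7]
orientation: [-180.0, -0.2, -4.0]
contact_force: [-0.6, 0.0, 6.3]
gripper_width: 0.319
gripper_force: 25.4
```

Request:
step_arm:
  rows:
    - {"offset": [0,0,0],"angular": [0,0,0],"hand": 1}
    - {"offset": [0,0,-10],"angular": [0,0,0],"hand": 1}
    - {"offset": [0,0,-30],"angular": [0,0,0],"hand": 1}
    - {"offset": [0,0,-45],"angular": [0,0,0],"hand": 1}
    - {"offset": [0,0,-45],"angular": [0,0,0],"hand": 1}

```text
time_s: 29.35
tcp_pos: [448.0, 27.8, 164.6]
orientation: [180.0, 0.0, -4.0]
contact_force: [0.8, 0.6, -0.0]
gripper_width: 0.317
gripper_force: 25.1
```

Request:
step_arm:
  rows:
    - {"offset": [4.5,44.1,-10],"angular": [0,0,0],"hand": 1}
    - {"offset": [4.5,44.1,-10],"angular": [0,0,0],"hand": 1}
    - {"offset": [4.5,44.1,0],"angular": [0,0,0],"hand": 1}
    - {"offset": [4.5,44.1,0],"angular": [0,0,0],"hand": 1}
    - {"offset": [4.5,44.1,0],"angular": [0,0,0],"hand": 1}

```text
time_s: 29.85
tcp_pos: [455.6, -195.5, 183.8]
orientation: [180.0, -0.1, -4.0]
contact_force: [0.8, -0.2, -0.3]
gripper_width: 0.324
gripper_force: 25.1
```

Request:
step_arm:
  rows:
    - {"offset": [4.5,44.1,0],"angular": [0,0,0],"hand": 1}
    - {"offset": [4.5,44.1,0],"angular": [0,0,0],"hand": 1}
    - {"offset": [0,0,0],"angular": [0,0,0],"hand": 1}
    - {"offset": [0,0,0],"angular": [0,0,0],"hand": 1}
    - {"offset": [0,0,30],"angular": [0,0,0],"hand": 1}

```text
time_s: 30.35
tcp_pos: [460.7, -282.8, 157.2]
orientation: [179.7, -0.4, -3.9]
contact_force: [0.1, 0.9, -0.5]
gripper_width: 0.318
gripper_force: 25.1
```

Request:
step_arm:
  rows:
    - {"offset": [0,0,40],"angular": [0,0,0],"hand": 1}
    - {"offset": [0,0,35],"angular": [0,0,0],"hand": 1}
    - {"offset": [0,0,25],"angular": [0,0,0],"hand": 1}
    - {"offset": [0,0,10],"angular": [0,0,0],"hand": 1}
    - {"offset": [0,0,0],"angular": [0,0,0],"hand": 1}

```text
time_s: 30.85
tcp_pos: [458.5, -281.1, 42.0]
orientation: [-179.9, 0.1, -3.9]
contact_force: [-0.3, -0.2, -0.3]
gripper_width: 0.32
gripper_force: 25.1
```

Request:
step_arm:
  rows:
    - {"offset": [0,1,2],"angular": [0,0,0],"hand": 1}
    - {"offset": [0,0,1],"angular": [0,0,0],"hand": 1}
    - {"offset": [0,0,1],"angular": [0,0,0],"hand": 1}
    - {"offset": [0,0,1],"angular": [0,0,0],"hand": 1}
    - {"offset": [0,0,0],"angular": [0,0,0],"hand": 1}

```text
time_s: 31.35
tcp_pos: [459.2, -283.7, 38.8]
orientation: [179.9, -0.1, -4.0]
contact_force: [-1.7, 0.7, 5.5]
gripper_width: 0.32
gripper_force: 25.4
```

The foot is on the floor (5.5 N), so I'll release and back off.

Request:
step_arm:
  rows:
    - {"offset": [0,0,0],"angular": [0,0,0],"hand": 0.2}
    - {"offset": [0,0,0],"angular": [0,0,0],"hand": -0.1}
    - {"offset": [0,0,0],"angular": [0,0,0],"hand": -0.1}
    - {"offset": [0,0,0],"angular": [0,0,0],"hand": -0.1}
    - {"offset": [0,0,-10],"angular": [0,0,0],"hand": -0.1}

```text
time_s: 31.85
tcp_pos: [457.9, -282.8, 46.4]
orientation: [-179.9, 0.2, -4.0]
contact_force: [0.4, 0.0, -0.0]
gripper_width: 0.55
gripper_force: 0.0
```

Request:
step_arm:
  rows:
    - {"offset": [0,0,-30],"angular": [0,0,0],"hand": -0.1}
    - {"offset": [0,0,-50],"angular": [0,0,0],"hand": -0.1}
    - {"offset": [0,0,-50],"angular": [0,0,0],"hand": -0.1}
    - {"offset": [-30,0,-20],"angular": [0,0,0],"hand": -0.1}
    - {"offset": [-30,0,0],"angular": [0,0,0],"hand": -0.1}

```text
time_s: 32.35
tcp_pos: [399.6, -280.0, 202.8]
orientation: [179.7, -0.4, -3.9]
contact_force: [0.2, 0.8, -0.6]
gripper_width: 0.55
gripper_force: 0.0
```

Request:
step_arm:
  rows:
    - {"offset": [0,0,0],"angular": [0,0,0],"hand": -0.1}
    - {"offset": [0,0,0],"angular": [0,0,0],"hand": -0.1}
    - {"offset": [0,0,0],"angular": [0,0,0],"hand": -0.1}
    - {"offset": [0,0,0],"angular": [0,0,0],"hand": -0.1}
    - {"offset": [0,0,0],"angular": [0,0,0],"hand": -0.1}

```text
time_s: 32.85
tcp_pos: [399.2, -279.1, 197.3]
orientation: [-180.0, 0.0, -3.9]
contact_force: [0.4, 0.6, 0.4]
gripper_width: 0.554
gripper_force: 0.0
```

```bash
python3 cyl.py w11 vial_green_c 62; python3 -c "
from h import *
snap('scene','s2')"
```

```text
[ 399.21187705 -279.10542674  197.25236615] [-1.7997843e+02  3.1812413e-02 -3.9361285e+00] 32.85
[([456.7, -282.3, 34.4], 0.8)]
top (np.int32(1393), array([ 458., -282.,   62.]), 'rect', array([ 457.9, -282.1]), array([27., 27.]), 86.1, 'px', array([317., 151.]))
cloud [ 457.7 -282. ] 13.922928810119629 [ 458.  -282.1   61.5]
tool offset 58.75524959855536 -1.0411000654030225
```

View pics/w11.png

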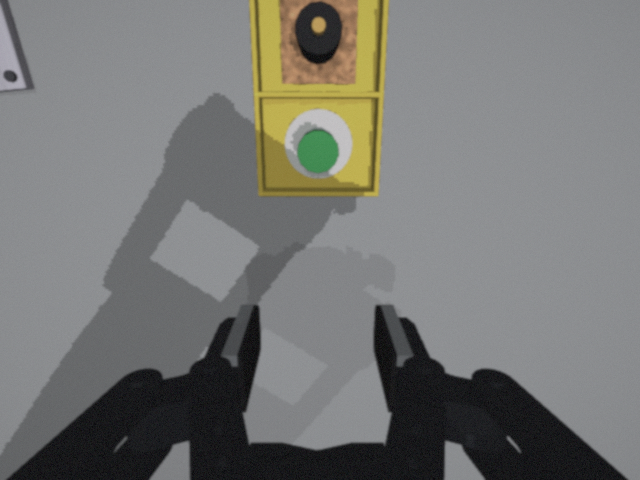

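View pics/s2.png

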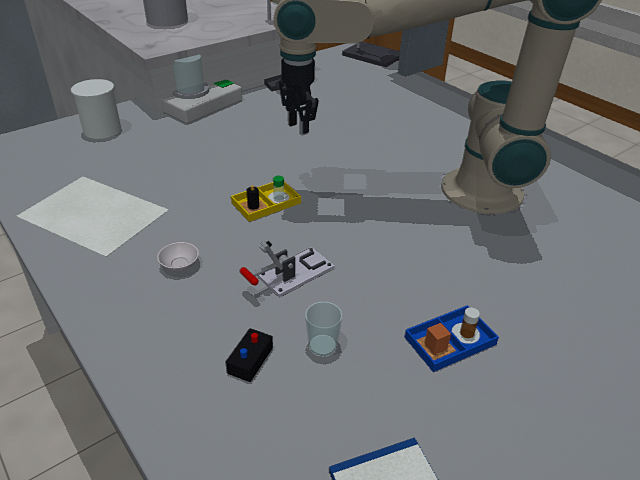

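The wrist view shows the green vial upright on its disc at about (317,151). The scene view shows both kits complete, the clamp open at (249,276) and the beaker still in place at (323,330).

```bash
python3 -c "
from workcell import *
print(job_done())"
```

```text
the job is handed in; nothing more can be done
None
```

I made up both kits, blue first, and handed the job in at about 33 s of the 134 s allowed. The last pictures show all four items upright on their marks, the clamp open and the beaker where it was; the hand-in returned no verdict.

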